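Pass a tube rack through the gated transfer chute

ROBOT

A 7-joint arm with a two-finger parallel gripper is mounted at the origin on the work surface. World frame = base frame: x ahead of the robot, y to its left, z up, the work surface at z = 0. Lengths are in m, angles in rad, forces in N, time in s.
With the tool pointing down it reaches from about 0.425 to 0.95 m from the base axis. Payload 4.7 kg.
Tool frame: the origin (TCP) lies on the centre line of the jaws, within the pads' length; the fingertips stand robot.nose_length ahead of it and the grasp point (between the pads) lies 8 mm behind it (robot.nose_length is the distance from the TCP to the fingertips, in m); z points along the fingers, x is the direction in which the jaws open and shut, and the axes are right-handed (so a half turn about z gives the same grasp; the last joint's range is limited). The gripper opens to 85 mm and grips with 20 to 120 N. Pads are 22 mm wide; open, the fingers measure 114 mm over their backs; the gripper's body (76 mm by 85 mm) begins 54 mm behind the grasp point. The pads swing forward as they close: fully open they stand 13 mm farther back than shut.
Start: joints at [-1.161, 0.469, -0.049, 1.532, 0.024, 1.141, -0.082], TCP at [0.287, 0.611, 0.242] pointing down, gripper open.
Joint ranges: [-2.59, 2.59], [-0.33, 1.99], [-1.39, 1.29], [0.1, 2.45], [-1.04, 4.18], [0.21, 1.99], [-2.66, 2.66]. Speed limits (rad/s): [2.57, 2.57, 3.14, 3.14, 3.14, 3.14, 3.14].

INTERFACE

Orientations are given as [roll, pitch, yaw] about the fixed x, y, z axes, in that order (R = Rz(yaw) Ry(pitch) Rx(roll)).
In Python, from plant import robot gives the robot as it stands. Calls block until the motion is done:
- robot.goto(position, orientation): joint-space move of the TCP to a pose.
- robot.move_straight(position, vel=0.15, attitude=None, contact_N=None): straight line of the TCP; attitude=None keeps the orientation; vel is the mean speed in m/s. With contact_N (N) it stops when the force on the tool has changed by that much, and returns True; else False.
- robot.move_joints(angles): joint-space move.
- robot.grip(opening, strength=None): opening from 0.0 (shut) to 1.0 (fully open); strength is the grip in N (None keeps the last); returns when the fingers have stopped.
- robot.sleep(seconds).
- robot.inverse_kinematics(position, orientation): joint angles nearest the present ones, or None.
- robot.sense(): the state.
- robot.grab_frame(name): name is "scene" or "top"; returns a dict with "image" (480x640x3 uint8, red, green, blue), "range_z" (480x640 float32, m along the optical axis (not along the pixel's ray), 0 where there is no reading), "fx", "fy", "cx", "cy" (pixels), "dist_coeffs" ([k1, k2, p1, p2, k3] as OpenCV has them; the pictures are not rectified), "R" (3x3) and "t" (3): a world point X has camera coordinates R X + t. Camera axes: x right, y down, z forward; pixel columns grow to the right and rows downward; lengths in m; the calibration is good to about 2 mm. A picture is of the moment at which its call begins.
A pose or a line that the arm cannot do raises robot.IKError and nothing moves.
- robot.close_job(): hands the job in, once; it reports no verdict.
The state is a dict: "t": time; "joint_pos": joint angles; "joint_velocities": joint speeds; "effort": joint torques, N m; "tcp_pos": TCP position; "tcp_rot": TCP orientation; "wrist_force": force on the tool from outside, world axes, zero at the start; "torque": the same for the moment, N m; "opening": opening from 0.0 (shut) to 1.0 (fully open).
Only numpy, scipy, OpenCV 4.12 (cv2) and the standard library are available. Lean on these libraries where they do the work, as an engineer would, in place of code of your own. Each camera call takes 0.05 s, during which the arm holds its last target.

TASK

Swing the yellow spring gate of the white transfer chute outward with one fingertip and hold it open while you push the red tube rack along the chute, past the gate and right up against the end stop, without the gate ever touching the rack. Then let the gate swing shut behind the rack. Push only: do not lift or tip the rack, and leave the other things on the bench where they are.

Things in the scene. Friction and masses are not known exactly. Their poses are not given: they have to be found in the camera images.
- chute: Fixed straight chute, white walls, metal floor 5 mm above the bench. Origin on the bench, on the centre line at the gate. +y: push direction (roughly robot's left), +x: to the gate-bar side (away from the robot), z up. Channel 66 mm wide (inner faces x = -33, +33), walls 5 mm thick, tops 22 mm above the bench, from y = -220 (open entry) to +135 mm. The +x wall has a gap, y = -25 to +13.
- chute_stop (a point): Centre of the inner face of the cross wall that is the chute's end stop, at chute y = +135 mm; the wall is 22 mm high above the bench. With the rack against it the rack's origin is at chute y = +85 mm.
- rack: Loose red micro-tube rack with capped tubes, 62 mm (its x) by 100 mm (its y, along the chute) by 44 mm high, 52 mm with the caps, about 0.2 kg. Origin at the centre of its underside. It starts on the chute floor, wholly before the gate, its axes parallel to the chute's.
- gate (a joint): Angle of the yellow gate about its upright hinge (rad): 0 shut, grows as the bar swings outward (to chute +x), at most 0.30. A damped spring shuts it: about 0.45 N m at 0, 0.7 N m at 0.15. Shut, the bar leans 0.06 rad towards the chute; at angle a it runs from the hinge along chute (x, y) = (sin(a-0.06), -cos(a-0.06)). The rack cannot push it open; push the bar outward on its chute-side face.
- gate_hinge (a point): On the gate's hinge axis, 42 mm above the bench, at chute x = +65, y = +150 mm. The bar, 6 mm thick and centred on this axis, its faces from 27 to 57 mm above the bench, runs from here to 380 mm away beside the chute. All else beside its chute-side face is under 22 mm high but the rack, so a fingertip 32 mm above the bench can slide along it, passing over walls and tab.
- gate_end (a point): Point on the bar's chute-side face at its free end, 42 mm above the bench, 380 mm from the hinge axis.
- gate_tab (a point): Tip of the tab that blocks the rack, 14 mm above the bench. The tab (8 mm thick, 8 to 20 mm above the bench) hangs from the bar 150 mm from the hinge and reaches through the wall gap 18 mm into the channel at chute y = 0. At 0.12 rad its tip is level with the wall's inner face, at 0.15 rad 4 mm outside it.
- blue_rack: Bystander: blue tube rack, 75 x 200 mm, 107 mm high with its tubes, beyond the chute. Origin: centre of the underside.
- reagent: Bystander: small white bottle, 38 mm diameter, 62 mm high, past the gate's hinge. Origin: centre of the underside.
- dishes: Bystander: stack of three dishes, 62 mm diameter, 39 mm high, before the chute's entry end. Origin: centre of the underside.
- tip_box: Bystander: blue box with a pale lid, 87 x 122 mm, 78 mm high, past the chute's end stop. Origin: centre of the underside.
- marker: Bystander: marker pen lying flat, 13 x 122 mm, 12 mm high, near the gate's hinge. Origin: underside, near its middle.
Things that resemble listed ones, but are neither listed nor needed, are in the scene too. What is meant by the rack is not green, and is the smaller of those in its own colour.

How it is judged:
On the way, in this order (a step that is already met when the one before it is completed fails the run):
1. the gate is swung open while the rack is still wholly before it (value of joint gate above 0.09 rad and y of rack in the frame of chute below -0.048 m), for 0.1 s.
2. the whole rack is past the gate with the gate still held open (value of joint gate above 0.09 rad and y of rack in the frame of chute above 0.06 m), for 0.1 s.
At the end, for the whole second after the job is handed in: The rack stands flat in the chute, past the gate, its front within 7 mm of the end stop, at rest; the gate is shut behind it (under 0.02 rad) (y of rack in the frame of chute between 0.078 and 0.088 m and x of rack in the frame of chute between -0.006 and 0.006 m and z of rack in the frame of chute below 0.008 m and angle between rack's own z axis and vertical below 0.05 rad and angle between the y axis of rack and the y axis of chute, either way round below 0.1 rad and value of joint gate below 0.02 rad and linear speed of rack below 0.01 m/s); the robot touches nothing.
It fails at once if the gate touches the rack (over 0.3 N) (contact force between gate and rack above 0.3 N).
It fails at once if the rack is lifted more than 8 mm off the chute floor or tipped by more than 0.2 rad (z of rack in the frame of chute above 0.013 m or angle between rack's own z axis and vertical above 0.2 rad).
It fails at once if another thing on the bench is moved by more than 20 mm (distance of any of blue_rack, reagent, dishes, tip_box, marker from where it was at the start of the episode above 0.02 m).
It also fails if it takes over 40 s, if anything falls off the work surface, if the arm or the gripper's body presses on something with over 40 N, if the wrist force passes 120 N, or if a joint passes its speed limit or range.

## Working session

There is one attempt and no reset: what is moved stays moved. The work goes in short steps, each a Python script; the robot and the scene stay as the last script left them, time stands still between calls to the robot, and variables do not carry over. Pictures are saved under pics/ and viewed, and the job is handed in when it is done.

```bash
ls; mkdir -p pics; python3 - <<'E'
from plant import robot
import cv2,numpy as np,pickle
for n in("scene","top"):
    f=robot.grab_frame(n); pickle.dump(f,open(f"pics/{n}0.pkl","wb"))
    cv2.imwrite(f"pics/{n}0.png",f["image"][:,:,::-1])
    print(n,f["fx"],f["cx"],f["cy"],f["dist_coeffs"],-np.array(f["R"]).T@f["t"])
print(robot.nose_length,robot.sense())
E
```

```text
pics
scene 528.6888083296582 319.8941577030823 235.2355841634104 [-0.0366583  0.         0.         0.         0.       ] [ 1.09231999 -0.38355782  0.87301257]
top 557.8344110507618 316.6219655706282 235.8387314595815 [-0.15752605  0.          0.          0.          0.        ] [0.38356606 0.00941929 1.03948741]
0.011 {'t': 0.1, 'joint_pos': array([-1.1609021 ,  0.46937342, -0.0486048 ,  1.53359243,  0.02410569,
        1.14100926, -0.08229697]), 'joint_velocities': array([ 0.00015078, -0.00214265, -0.00069795, -0.00341299,  0.00122404,
        0.00188591,  0.00151603]), 'effort': array([ 1.70310054e-04, -5.11514604e+01, -4.72791831e-02, -2.38389337e+01,
        1.07790899e-02,  4.37272363e-03, -2.24424434e-05]), 'tcp_pos': array([0.28653628, 0.61059288, 0.24135026]), 'tcp_rot': array([3.14152830e+00, 1.79544821e-03, 1.13204564e+00]), 'wrist_force': array([-0.35463993,  0.72781279, -0.13440813]), 'torque': array([-0.03703069, -0.01122073,  0.01477186]), 'opening': 1.0002156440909349}
```

View pics/scene0.png

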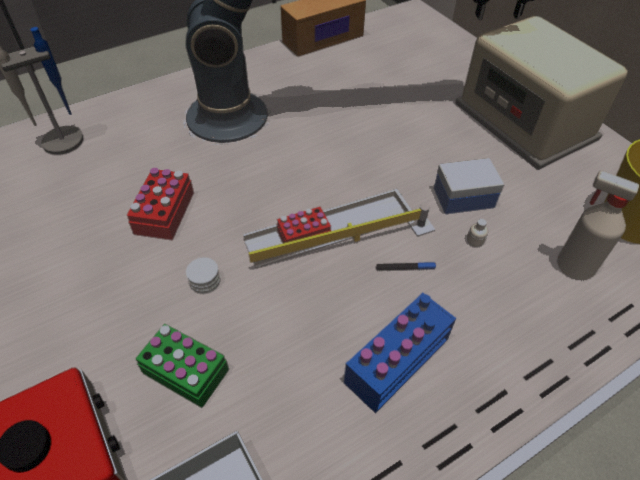

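View pics/top0.png

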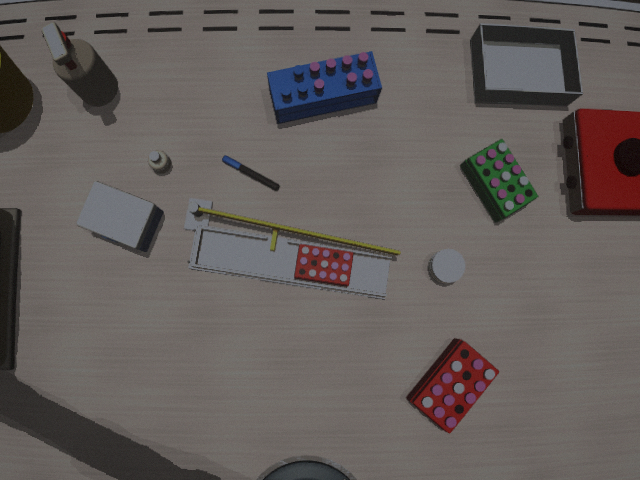

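Candidates for "rack":
- small red rack in the chute: scene (304,222), top (324,265)
- larger red rack: scene (160,200), top (453,385)
- green rack: top (500,180)

I choose the small red one in the chute and check it in a close crop.

```bash
cat > h.py <<'E'
import numpy as np,cv2,pickle
def ray(f,uv):
    K=np.array([[f["fx"],0,f["cx"]],[0,f["fy"],f["cy"]],[0,0,1]])
    p=cv2.undistortPoints(np.array(uv,float).reshape(-1,1,2),K,np.array(f["dist_coeffs"])).reshape(-1,2)
    R=np.array(f["R"]);d=np.c_[p,np.ones(len(p))]@R
    return -R.T@np.array(f["t"]),d
def plane(f,uv,z):
    c,d=ray(f,uv); return c+d*((z-c[2])/d[:,2])[:,None]
def proj(f,X):
    K=np.array([[f["fx"],0,f["cx"]],[0,f["fy"],f["cy"]],[0,0,1]])
    return cv2.projectPoints(np.array(X,float).reshape(-1,1,3),cv2.Rodrigues(np.array(f["R"]))[0],np.array(f["t"],float),K,np.array(f["dist_coeffs"]))[0].reshape(-1,2)
E
python3 - <<'E'
import cv2
a=cv2.imread("pics/top0.png")[190:310,175:415]
cv2.imwrite("pics/c0.png",cv2.convertScaleAbs(cv2.resize(a,None,fx=3.3,fy=3.3,interpolation=cv2.INTER_CUBIC),alpha=1.3))
E
```

```text
(no output)
```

View pics/c0.png

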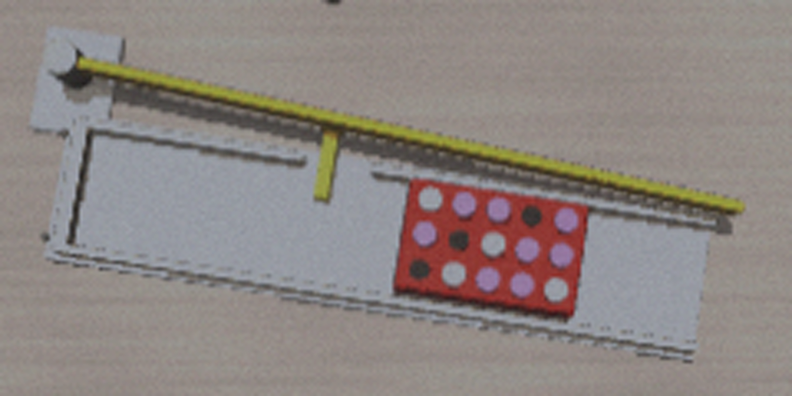

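The crop shows the small red rack (top px ≈295-353 × 245-287) in the chute, the yellow bar from about (198,210) to (399,253), and the tab tip near (272,250). Next I measure.

```bash
python3 - <<'E'
from h import *
f=pickle.load(open("pics/top0.pkl","rb"));im=f["image"];hsv=cv2.cvtColor(im,cv2.COLOR_RGB2HSV)
Y=cv2.inRange(hsv,(22,120,60),(38,255,255));Y[:190]=0;Y[310:]=0;Y[:,:180]=0;Y[:,420:]=0
v,u=np.nonzero(Y)
P=plane(f,np.c_[u,v],.057)
# line fit on bar pixels: exclude tab (robust)
l=cv2.fitLine(P[:,:2].astype(np.float32),cv2.DIST_HUBER,0,.001,.001).ravel()
d=l[:2];o=l[2:]
for _ in range(4):
    n=np.array([-d[1],d[0]]);e=(P[:,:2]-o)@n;k=abs(e)<.006
    l=cv2.fitLine(P[k,:2].astype(np.float32),cv2.DIST_L2,0,.001,.001).ravel();d=l[:2];o=l[2:]
if d[1]>0:d=-d
n=np.array([-d[1],d[0]]);n=n*np.sign(n[0])
s=(P[k,:2]-o)@d
print("bar dir",d,"ang",np.arctan2(d[0],-d[1]),"len",s.min(),s.max(),np.ptp(s),"ends",o+d*s.min(),o+d*s.max(),"width~",np.ptp(e[k]))
free=o+d*s.max();hinge=free-d*.380
# chute axes: bar dir in chute (sin(-.06),-cos(.06))
th=np.arctan2(d[1],d[0])-np.arctan2(-np.cos(.06),np.sin(-.06))
Rc=np.array([[np.cos(th),-np.sin(th)],[np.sin(th),np.cos(th)]])
org=hinge-Rc@np.array([.065,.150])
print("hinge",hinge,"chute yaw",th,"org",org)
# tab tip: pixels far
Pt=plane(f,np.c_[u,v],.020)[:,:2];c=(Pt-org)@Rc;t=e<-.008
print("tab chute pts x range",c[t,0].min(),"y",c[t,1].min(),c[t,1].max(),np.median(c[t,1]))
M=cv2.inRange(hsv,(0,130,50),(8,255,255))|cv2.inRange(hsv,(172,130,50),(180,255,255));M[:225]=0;M[310:]=0;M[:,:280]=0;M[:,370:]=0
M=cv2.morphologyEx(M,cv2.MORPH_CLOSE,np.ones((7,7)))
v,u=np.nonzero(M);c=(plane(f,np.c_[u,v],.049)[:,:2]-org)@Rc
print("rack x",np.percentile(c[:,0],[0.5,3,97,99.5]),"y",np.percentile(c[:,1],[.5,3,97,99.5]))
pickle.dump((Rc,org,th),open("ch.pkl","wb"))
X=[(-.033,-.22,.022),(.033,-.22,.022),(.038,.135,.022),(-.038,.135,.022),(.033,.135,.022),(.033,.013,.022),(.033,-.025,.022),(-.038,-.22,.022),(.015,0,.014)]
W=[np.r_[org+Rc@np.array(x[:2]),x[2]] for x in X]
q=proj(f,W)
big=cv2.resize(im[190:310,175:415,::-1],None,fx=3.3,fy=3.3,interpolation=cv2.INTER_CUBIC)
for a in q: cv2.circle(big,tuple(int(z) for z in (a-[175,190]+.5)*3.3),3,(255,0,255),1)
cv2.imwrite("pics/c1.png",big)
g=pickle.load(open("pics/scene0.pkl","rb"));q=proj(g,W);b2=cv2.resize(g["image"][170:280,230:450,::-1],None,fx=3.5,fy=3.5,interpolation=cv2.INTER_CUBIC)
for a in q: cv2.circle(b2,tuple(int(z) for z in (a-[230,170]+.5)*3.5),3,(255,0,255),1)
cv2.imwrite("pics/c2.png",b2)
E
```

```text
bar dir [-0.21722935 -0.9761206 ] ang -0.21897516 len -0.1852277777562204 0.18192893170820273 0.36715670946442314 ends [0.56391366 0.19255441] [ 0.48415645 -0.16583482] width~ 0.00614126767787742
hinge [0.5667036 0.205091 ] chute yaw -0.15897523005935144 org [0.47877728 0.06727241]Traceback (most recent call last):
  File "<stdin>", line 24, in <module>
    return umr_minimum(a, axis, None, out, keepdims, initial, where)
ValueError: zero-size array to reduction operation minimum which has no identity
```

```bash
cat > meas.py <<'E'
from h import *
f=pickle.load(open("pics/top0.pkl","rb"));im=f["image"];hsv=cv2.cvtColor(im,cv2.COLOR_RGB2HSV)
Y=cv2.inRange(hsv,(22,120,60),(38,255,255));Y[:190]=0;Y[310:]=0;Y[:,:180]=0;Y[:,420:]=0
v,u=np.nonzero(Y)
hinge=np.array([.5667,.2051]);th=-.15898
Rc=np.array([[np.cos(th),-np.sin(th)],[np.sin(th),np.cos(th)]]);org=hinge-Rc@np.array([.065,.150])
Pt=plane(f,np.c_[u,v],.020)[:,:2];c=(Pt-org)@Rc;t=(c[:,0]<.038)&(abs(c[:,1])<.03)
print("tab: x",c[t,0].min(),"y",c[t,1].min(),c[t,1].max())
M=cv2.inRange(hsv,(0,130,50),(8,255,255))|cv2.inRange(hsv,(172,130,50),(180,255,255));M[:225]=0;M[310:]=0;M[:,:280]=0;M[:,370:]=0
M=cv2.morphologyEx(M,cv2.MORPH_CLOSE,np.ones((7,7)))
v,u=np.nonzero(M);c=(plane(f,np.c_[u,v],.049)[:,:2]-org)@Rc
print("rack x",np.percentile(c[:,0],[0.5,3,97,99.5]),"y",np.percentile(c[:,1],[.5,3,97,99.5]))
pickle.dump((Rc,org,th),open("ch.pkl","wb"))
X=[(-.033,-.22,.022),(.033,-.22,.022),(.038,.135,.022),(-.038,.135,.022),(.033,.135,.022),(.033,.013,.022),(.033,-.025,.022),(-.038,-.22,.022),(.015,0,.014)]
W=[np.r_[org+Rc@np.array(x[:2]),x[2]] for x in X]
q=proj(f,W)
big=cv2.resize(im[190:310,175:415,::-1],None,fx=3.3,fy=3.3,interpolation=cv2.INTER_CUBIC)
for a in q: cv2.circle(big,tuple(int(z) for z in (a-[175,190]+.5)*3.3),3,(255,0,255),1)
cv2.imwrite("pics/c1.png",big)
g=pickle.load(open("pics/scene0.pkl","rb"));q=proj(g,W);b2=cv2.resize(g["image"][170:280,230:450,::-1],None,fx=3.5,fy=3.5,interpolation=cv2.INTER_CUBIC)
for a in q: cv2.circle(b2,tuple(int(z) for z in (a-[230,170]+.5)*3.5),3,(255,0,255),1)
cv2.imwrite("pics/c2.png",b2)
E
python3 meas.py
```

```text
tab: x 0.016599011611205947 y -0.005698553000370939 0.0006628825812023734
rack x [-0.02871293 -0.02719133  0.02878379  0.03029743] y [-0.14776602 -0.14537253 -0.05396204 -0.05150916]
```

View pics/c1.png

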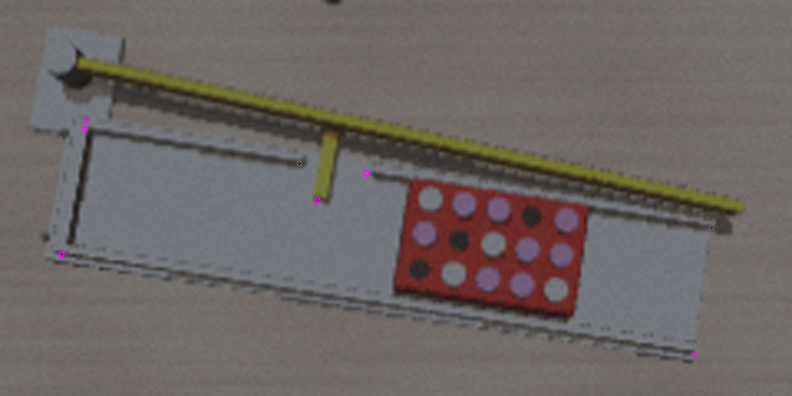

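View pics/c2.png

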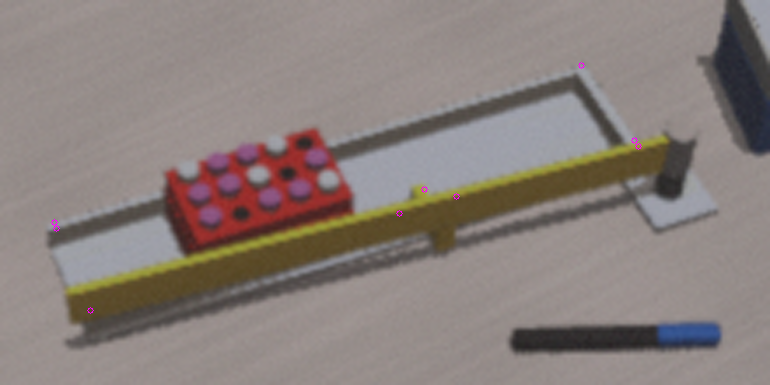

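Chute frame agrees with walls and tab to about 2 mm (I shift it −2 mm along y). The rack's rear is at chute y ≈ −146 mm. The plan is a partly closed gripper, with the outer finger on the bar and the inner finger behind the rack. First I hover and measure the fingers.

```bash
cat >> h.py <<'E'
Rc,org,th=pickle.load(open("ch.pkl","rb"))
org=org+Rc@np.array([0,-.002])
def W(x,y,z): return np.r_[org+Rc@np.array([x,y]),z]
def C(p): return Rc.T@(np.array(p)[:2]-org)
E
python3 - <<'E'
from plant import robot
from h import *
s=robot.sense()
for yaw in(th,th+np.pi):
    print(yaw,robot.inverse_kinematics(W(0,-.185,.2),[np.pi,0,yaw]))
robot.grip(.65);print(robot.nose_length,robot.sense()["opening"],robot.sense()["t"])
robot.goto(W(0,-.185,.2),[np.pi,0,th])
s=robot.sense();print(s["t"],s["tcp_pos"],s["tcp_rot"],C(s["tcp_pos"]),s["joint_pos"],s["wrist_force"],robot.nose_length)
for n in("scene","top"):
    f=robot.grab_frame(n); pickle.dump(f,open(f"pics/{n}1.pkl","wb"))
    cv2.imwrite(f"pics/{n}1.png",f["image"][:,:,::-1])
E
```

```text
-0.15898 [-0.49375825  0.20118027  0.76076119  2.09613742 -0.17590948  0.90636394
  0.20701882]
2.982612653589793 [ 1.19666011  0.46804792 -1.29970183  2.01683239  0.52351111  1.05412628
  2.63261283]
0.011 0.6511260700478593 0.5083
3.15 [ 0.44969786 -0.11648343  0.19998058] [ 3.14157950e+00 -1.06031025e-04 -1.57008181e-01] [ 0.00038359 -0.18405077] [-0.49465848  0.20162047  0.75961042  2.09559271 -0.17607862  0.90633195
  0.20699211] [ 0.79386593 -0.51491097 -0.19541346] 0.011
```

View pics/scene1.png

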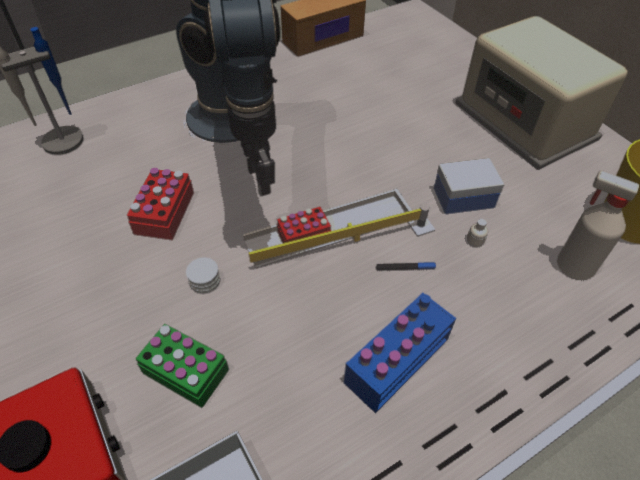

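```bash
python3 - <<'E'
from h import *
f=pickle.load(open("pics/scene1.pkl","rb"))
X=[W(x,-.185,z) for x in(-.042,0,.042) for z in(.2,.189,.25)]
q=proj(f,X);print(q.round(1).tolist())
a=cv2.convertScaleAbs(cv2.resize(f["image"][100:220,200:320,::-1],None,fx=5,fy=5,interpolation=cv2.INTER_CUBIC),alpha=2.2)
for p in q: cv2.circle(a,tuple(int(z) for z in (p-[200,100]+.5)*5),3,(255,0,255),1)
g=pickle.load(open("pics/top1.pkl","rb"))
cv2.imwrite("pics/s1.png",a)
b=cv2.resize(g["image"][180:360,260:460,::-1],None,fx=3.3,fy=3.3);cv2.imwrite("pics/t1.png",cv2.convertScaleAbs(b,alpha=1.8))
E
```

```text
[[251.6, 165.0], [252.1, 169.3], [249.0, 144.3], [258.6, 179.7], [259.1, 184.0], [256.2, 159.1], [265.9, 195.2], [266.3, 199.5], [263.8, 174.7]]
```

View pics/s1.png

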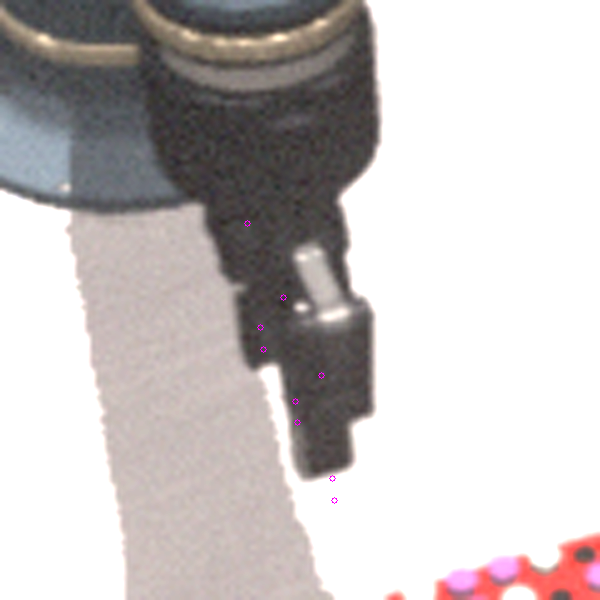

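View pics/t1.png

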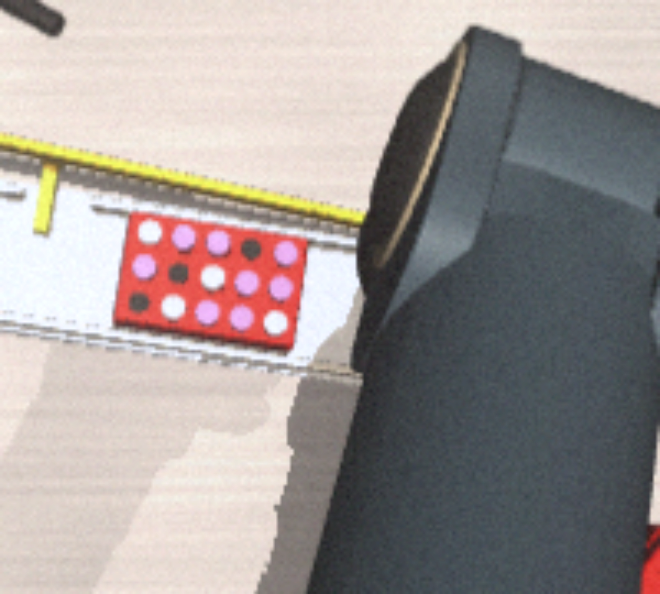

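```bash
python3 - <<'E'
from h import *
f=pickle.load(open("pics/scene1.pkl","rb"))
v,u=np.mgrid[145:200,240:285];u=u.ravel();v=v.ravel();z=f["range_z"][v,u]
c,d=ray(f,np.c_[u,v]);P=c+d*z[:,None]
k=(P[:,2]>.15)&(z>0)&(P[:,2]<.30);P=P[k];q=np.c_[(P[:,:2]-org)@Rc,P[:,2]];uu=u[k];vv=v[k]
for lo in np.arange(.165,.27,.006):
    m=(q[:,2]>=lo)&(q[:,2]<lo+.006)
    for a,b,n in((-.1,.0,'in'),(.0,.1,'out')):
        mm=m&(q[:,0]>a)&(q[:,0]<b)
        if mm.sum()>2: print(round(lo,3),n,mm.sum(),"x",q[mm,0].min().round(4),np.median(q[mm,0]).round(4),q[mm,0].max().round(4),"y",q[mm,1].min().round(4),q[mm,1].max().round(4))
E
```

```text
0.189 in 5 x -0.0308 -0.0287 -0.0273 y -0.1928 -0.1852
0.189 out 8 x 0.0318 0.0334 0.0346 y -0.1935 -0.1791
0.195 in 16 x -0.0352 -0.0302 -0.0271 y -0.1963 -0.1864
0.195 out 12 x 0.0309 0.0344 0.0397 y -0.1961 -0.1746
0.201 in 9 x -0.0319 -0.0291 -0.0275 y -0.1965 -0.1887
0.201 out 33 x 0.0321 0.0382 0.0412 y -0.1961 -0.1738
0.207 in 9 x -0.0306 -0.0282 -0.0258 y -0.1965 -0.1915
0.207 out 33 x 0.0269 0.0389 0.0418 y -0.1964 -0.1753
0.213 in 18 x -0.0352 -0.0284 -0.0268 y -0.1964 -0.1755
0.213 out 22 x 0.0318 0.0395 0.0419 y -0.1959 -0.1752
0.219 in 8 x -0.031 -0.0294 -0.0279 y -0.196 -0.1824
0.219 out 18 x 0.0306 0.0395 0.0416 y -0.1963 -0.1788
0.225 in 7 x -0.0349 -0.0296 -0.0279 y -0.1951 -0.1914
0.231 in 6 x -0.0377 -0.0318 -0.0292 y -0.1971 -0.1918
0.231 out 3 x 0.0356 0.0388 0.0405 y -0.198 -0.1961
0.237 in 8 x -0.0548 -0.0324 -0.0273 y -0.197 -0.1939
0.237 out 22 x 0.0321 0.0555 0.0596 y -0.1981 -0.1745
0.243 out 74 x 0.0241 0.0563 0.0606 y -0.1979 -0.1725
0.249 in 3 x -0.0243 -0.0239 -0.0225 y -0.1976 -0.1962
0.249 out 37 x 0.0303 0.0559 0.0605 y -0.1973 -0.1726
0.255 in 5 x -0.0304 -0.0227 -0.0191 y -0.2007 -0.1977
0.255 out 47 x 0.019 0.0331 0.0634 y -0.202 -0.1727
0.261 in 7 x -0.0318 -0.0186 -0.0169 y -0.2008 -0.1983
0.261 out 57 x 0.0207 0.0611 0.0644 y -0.2019 -0.1727
0.267 in 6 x -0.0208 -0.016 -0.0145 y -0.2014 -0.1984
0.267 out 79 x 0.018 0.0606 0.0663 y -0.2026 -0.1685
```

Fingertips stand 11 mm below the TCP, the finger backs are ±40 mm at opening 0.65, and the fingers stay slim for 45 mm upward, so the geometry fits. Next I descend behind the rack and swing the gate open.

```bash
python3 - <<'E'
from plant import robot
from h import *
O=[np.pi,0,th]
robot.grip(.72)
robot.move_straight(W(-.008,-.175,.12),vel=.15,attitude=O)
hit=robot.move_straight(W(-.008,-.175,.042),vel=.08,contact_N=5);print("down hit",hit,robot.sense()["tcp_pos"])
if not hit:
    hit=robot.move_straight(W(.020,-.175,.042),vel=.05,contact_N=1.2);s=robot.sense();print("bar",hit,C(s["tcp_pos"]),s["wrist_force"])
    robot.move_straight(W(.050,-.175,.042),vel=.05)
s=robot.sense();print(s["t"],C(s["tcp_pos"]),s["tcp_pos"][2],s["wrist_force"])
for n in("scene","top"):
    f=robot.grab_frame(n); pickle.dump(f,open(f"pics/{n}2.pkl","wb"))
    cv2.imwrite(f"pics/{n}2.png",cv2.convertScaleAbs(cv2.resize((f["image"][150:300,210:450] if n=="scene" else f["image"][180:320,180:420])[:,:,::-1],None,fx=3.2,fy=3.2,interpolation=cv2.INTER_CUBIC),alpha=1.6))
E
```

```text
down hit False [ 0.44323704 -0.10630949  0.04235853]
bar True [-0.00154473 -0.17484708] [-0.68825521  0.07471984  0.49664746]
6.8083 [ 0.04968444 -0.17470668] 0.04201203237214447 [-2.72785662  1.26292656 -0.19994789]
```

View pics/scene2.png

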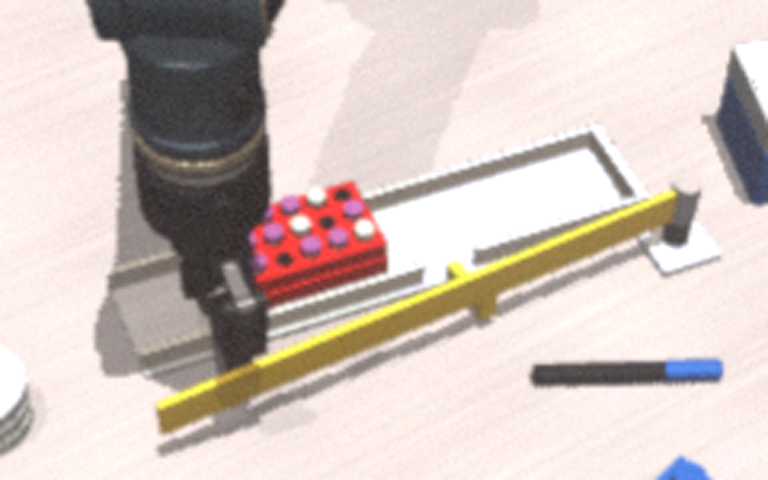

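View pics/top2.png

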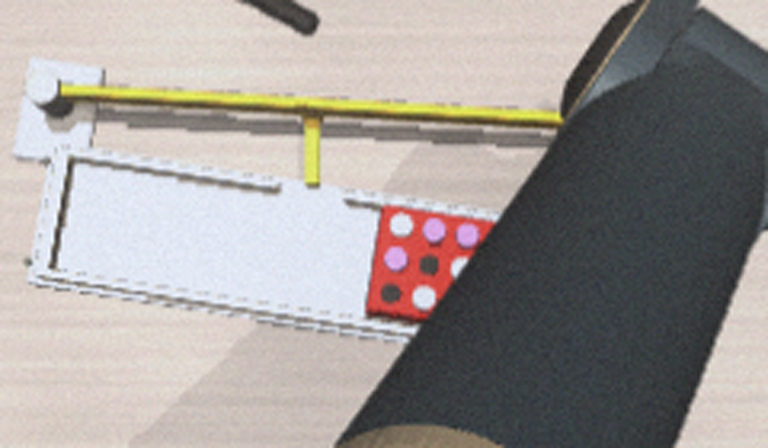

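The gate is open, with the tab withdrawn to the wall gap (top crop 312,185). I check the angle from the bar line.

```bash
cat >> h.py <<'E'
def gate(f):
    hsv=cv2.cvtColor(f["image"],cv2.COLOR_RGB2HSV)
    Y=cv2.inRange(hsv,(22,120,60),(38,255,255));Y[:190]=0;Y[310:]=0;Y[:,:180]=0;Y[:,420:]=0
    v,u=np.nonzero(Y);P=(plane(f,np.c_[u,v],.057)[:,:2]-org)@Rc
    P=P[P[:,0]>.040] if False else P
    l=cv2.fitLine(P.astype(np.float32),cv2.DIST_HUBER,0,.001,.001).ravel();d=l[:2];o=l[2:]
    for _ in range(5):
        n=np.array([-d[1],d[0]]);k=abs((P-o)@n)<.005
        l=cv2.fitLine(P[k].astype(np.float32),cv2.DIST_L2,0,.001,.001).ravel();d=l[:2];o=l[2:]
    if d[1]>0:d=-d
    Q=(plane(f,np.c_[u,v],.020)[:,:2]-org)@Rc;t=(abs(Q[:,1])<.03)
    return np.arctan2(d[0],-d[1])+.06,Q[t,0].min()
E
python3 - <<'E'
from h import *
for i in(0,2): print(gate(pickle.load(open(f"pics/top{i}.pkl","rb"))))
E
```

```text
(np.float32(4.865229e-06), np.float64(0.01659901161120593))
(np.float32(0.1606622), np.float64(0.04025898705830391))
```

```bash
python3 - <<'E'
from plant import robot
from h import *
robot.move_straight(W(.046,-.09,.042),vel=.05)
s=robot.sense();print(s["t"],C(s["tcp_pos"]),s["tcp_pos"][2],s["wrist_force"])
for n in("scene","top"):
    f=robot.grab_frame(n); pickle.dump(f,open(f"pics/{n}3.pkl","wb"))
    cv2.imwrite(f"pics/{n}3.png",cv2.convertScaleAbs(cv2.resize((f["image"][150:300,210:450] if n=="scene" else f["image"][180:320,180:420])[:,:,::-1],None,fx=3.2,fy=3.2,interpolation=cv2.INTER_CUBIC),alpha=1.6))
    if n=="top": print(gate(f))
E
```

```text
8.7583 [ 0.04639661 -0.09028241] 0.0421859839444757 [-2.50447318 -5.05141516  1.31198059]
(np.float32(0.18199946), np.float64(0.05282186829861294))
```

View pics/scene3.png

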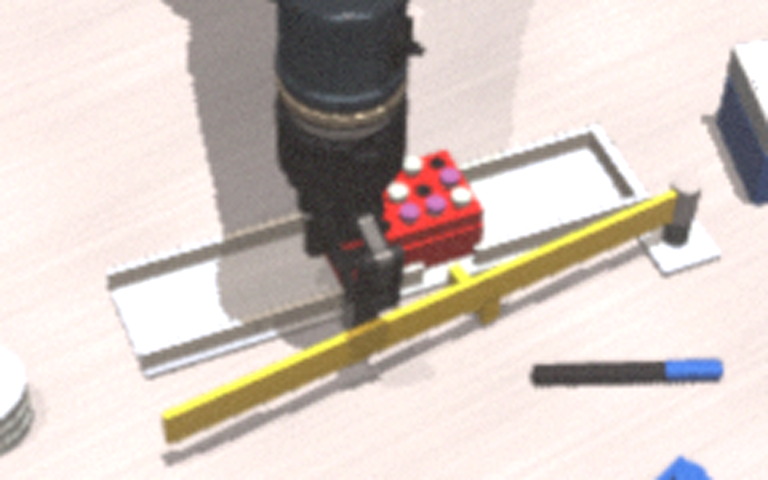

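View pics/top3.png

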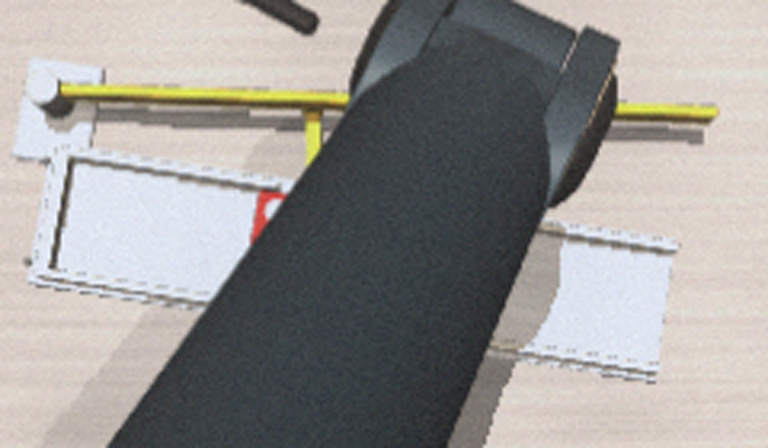

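The rack is moving flat, the gate is at about 0.18 rad, and the tab is clear. I continue.

```bash
python3 - <<'E'
from plant import robot
from h import *
robot.move_straight(W(.040,.006,.042),vel=.05)
s=robot.sense();print(s["t"],C(s["tcp_pos"]),Rc.T@s["wrist_force"][:2],s["wrist_force"][2])
h=robot.move_straight(W(.038,.034,.042),vel=.02,contact_N=5)
s=robot.sense();print(h,s["t"],C(s["tcp_pos"]),Rc.T@s["wrist_force"][:2],s["wrist_force"][2])
for n in("scene","top"):
    f=robot.grab_frame(n); pickle.dump(f,open(f"pics/{n}4.pkl","wb"))
    cv2.imwrite(f"pics/{n}4.png",cv2.convertScaleAbs(cv2.resize((f["image"][150:300,210:450] if n=="scene" else f["image"][180:320,180:420])[:,:,::-1],None,fx=3.2,fy=3.2,interpolation=cv2.INTER_CUBIC),alpha=1.6))
    if n=="top": print(gate(f))
E
```

```text
10.9333 [0.03856278 0.00481344] [-2.84245797 -7.8969899 ] 0.46193283121094786
True 11.8833 [0.03507656 0.02231731] [-5.3940491  -1.57414463] 3.9246548017536727
(np.float32(0.19854845), np.float64(0.046050301604314836))
```

View pics/scene4.png

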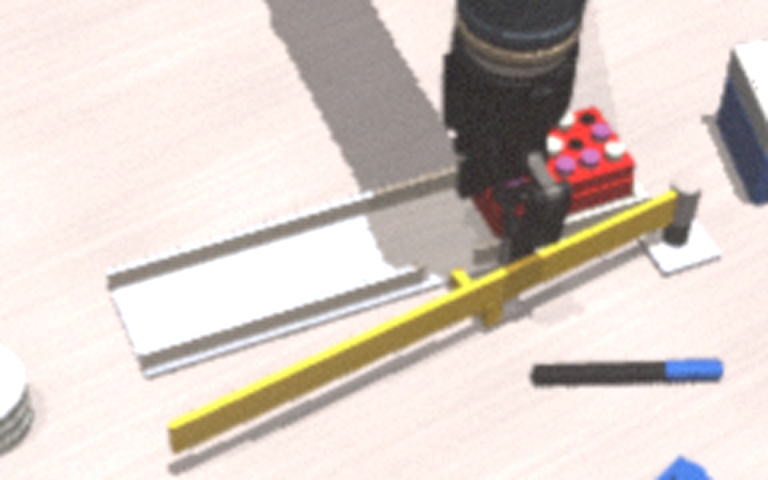

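View pics/top4.png

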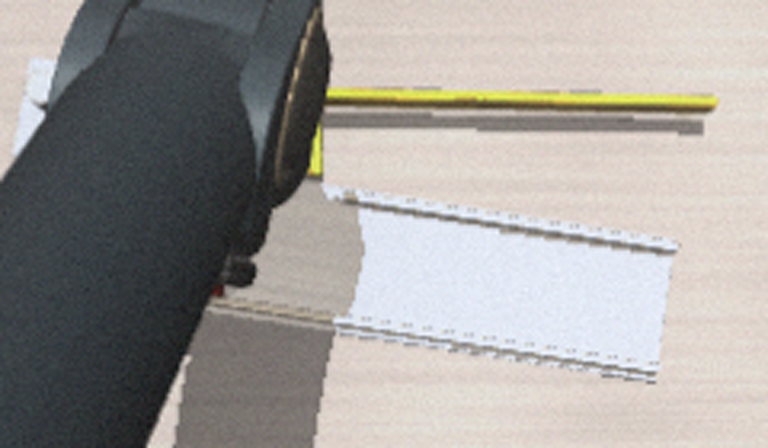

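The contact stop tripped at TCP y = 22.3 mm (predicted rack y about 83-84). The force pattern is ambiguous, so I measure the rack in the scene view.

```bash
cat >> h.py <<'E'
def redmask(f,r0,r1,c0,c1):
    hsv=cv2.cvtColor(f["image"],cv2.COLOR_RGB2HSV)
    M=cv2.inRange(hsv,(0,130,40),(9,255,255))|cv2.inRange(hsv,(170,130,40),(180,255,255))
    K=np.zeros_like(M);K[r0:r1,c0:c1]=1
    return cv2.morphologyEx(M*K,cv2.MORPH_CLOSE,np.ones((5,5)))
E
python3 - <<'E'
from plant import robot
from h import *
s=robot.sense();print(s["t"],C(s["tcp_pos"]),Rc.T@s["wrist_force"][:2],s["wrist_force"][2],s["tcp_rot"])
for i,box in((0,(190,260,270,340)),(4,(170,240,350,420))):
    f=pickle.load(open(f"pics/scene{i}.pkl","rb"))
    z=f["range_z"];v,u=np.nonzero(redmask(f,*box));c,d=ray(f,np.c_[u,v]);P=c+d*z[v,u][:,None];q=np.c_[(P[:,:2]-org)@Rc,P[:,2]]
    k=(q[:,2]>.045)&(q[:,2]<.056)
    print(i,k.sum(),"ymax",np.percentile(q[k,1],[1,95,98,99.5]),"zmed",np.median(q[k,2]),"x",np.percentile(q[k,0],[1,99]))
    big=cv2.resize(f["image"][150:240,330:450,::-1],None,fx=6,fy=6,interpolation=cv2.INTER_CUBIC)
    if i: cv2.imwrite("pics/z4.png",cv2.convertScaleAbs(big,alpha=1.6))
E
```

```text
11.9833 [0.03410399 0.02223411] [-6.47085187 -1.34943039] 5.189218156212395 [ 3.13692921  0.01205076 -0.16042004]
0 696 ymax [-0.15018699 -0.05963979 -0.05568873 -0.05424433] zmed 0.04792855186258049 x [-0.0268522   0.03138355]
4 314 ymax [0.07460859 0.1255132  0.1272996  0.12833762] zmed 0.048095982155824835 x [-0.0290636   0.02765363]
```

View pics/z4.png

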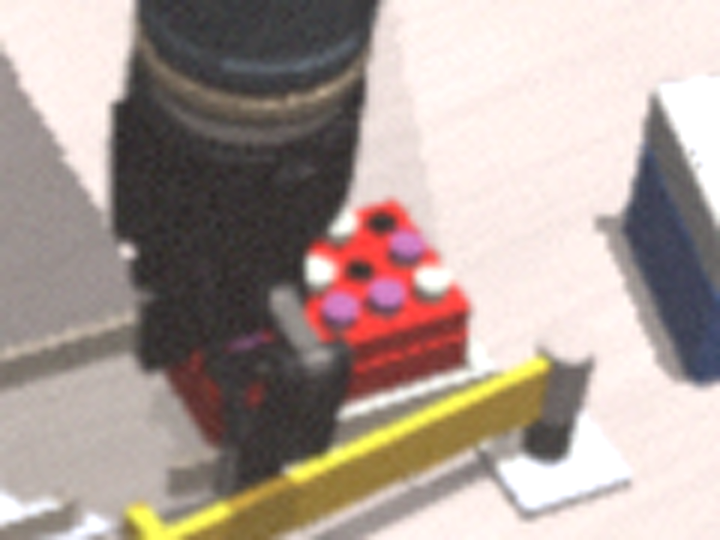

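```bash
python3 - <<'E'
from plant import robot
from h import *
s=robot.sense();print(s["tcp_pos"])
for y in(.0235,.0255,.0275):
    robot.move_straight(W(.037,y,.043),vel=.02,attitude=[np.pi,0,th]); s=robot.sense()
    print(s["t"],C(s["tcp_pos"]),s["tcp_pos"][2],Rc.T@s["wrist_force"][:2],s["wrist_force"][2])
f=robot.grab_frame("scene");pickle.dump(f,open("pics/scene5.pkl","wb"))
z=f["range_z"];v,u=np.nonzero(redmask(f,170,240,350,420));c,d=ray(f,np.c_[u,v]);P=c+d*z[v,u][:,None];q=np.c_[(P[:,:2]-org)@Rc,P[:,2]]
k=(q[:,2]>.045)&(q[:,2]<.056);print(k.sum(),np.percentile(q[k,1],[1,95,98,99.5]),np.median(q[k,2]))
E
```

```text
[0.51565022 0.08186173 0.04070275]
12.3333 [0.03373253 0.02297975] 0.04179072594335505 [-3.76388553 -7.05059294] -2.126714056102511
12.5833 [0.03370674 0.0230453 ] 0.04176993781393087 [-3.93393912 -9.89241862] -0.4590322198928925
12.8333 [0.03369948 0.02307548] 0.041753639824919433 [ -3.51282019 -13.47238534] 0.3157830752896261
283 [0.0749515  0.12542194 0.12782463 0.12906087] 0.04787089488415874
```

The rack is hard against the stop (force rises to 13.5 N with no motion). Now I back off the rack, let the gate shut, then lift.

```bash
python3 - <<'E'
from plant import robot
from h import *
O=[np.pi,0,th]
robot.move_straight(W(.037,.016,.043),vel=.03,attitude=O)
s=robot.sense();print(s["t"],C(s["tcp_pos"]),Rc.T@s["wrist_force"][:2])
robot.move_straight(W(-.004,.014,.043),vel=.05,attitude=O)
s=robot.sense();print(s["t"],C(s["tcp_pos"]),Rc.T@s["wrist_force"][:2])
robot.move_straight(W(-.004,.014,.20),vel=.12)
robot.goto(W(-.03,-.22,.30),O)
s=robot.sense();print(s["t"],C(s["tcp_pos"]))
for n in("scene","top"):
    f=robot.grab_frame(n); pickle.dump(f,open(f"pics/{n}6.pkl","wb"))
    cv2.imwrite(f"pics/{n}6.png",f["image"][:,:,::-1])
    if n=="top":
        print(gate(f))
        v,u=np.nonzero(redmask(f,200,300,185,290));c=(plane(f,np.c_[u,v],.049)[:,:2]-org)@Rc
        if len(c):print("rack x",np.percentile(c[:,0],[0.5,99.5]),"y",np.percentile(c[:,1],[.5,99.5]))
E
```

```text
13.4167 [0.03305079 0.01891081] [-5.7317354   1.50576118]
14.3917 [-0.00330232  0.01397064] [0.55341284 0.44174407]
16.85 [-0.02993376 -0.21816462]
(np.float32(-0.00023056939), np.float64(0.01659901161120593))
rack x [-0.03191971  0.02875313] y [0.03471227 0.13276563]
```

View pics/scene6.png

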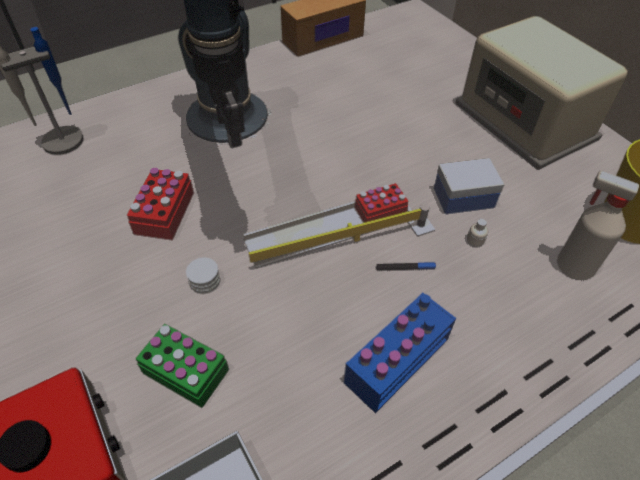

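View pics/top6.png

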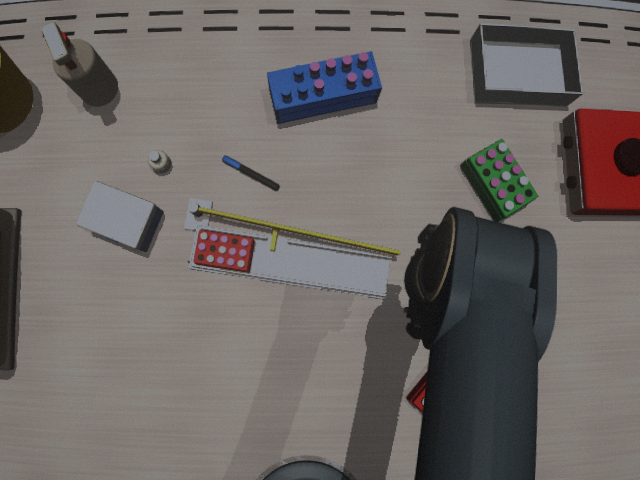

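The rack sits flush at the stop (top px ≈195-253 × 230-272), at y ≈ 84 mm and x ≈ −2 mm. The gate angle is about 0, bystanders are unmoved and the arm is clear.

```bash
python3 - <<'E'
from plant import robot
robot.close_job()
E
```

```text
the job is handed in; nothing more can be done
```

I handed in the job with the red rack against the chute's end stop and the gate shut behind it, after about 17 s of the 40 s allowed. I held the gate open with the back of one finger, at 0.16–0.20 rad where I measured it. The other finger pushed the rack to the stop, where the force rose to 13.5 N with no further motion. I then backed off, let the gate close along the finger and lifted clear.

**Last checks:**
- **Rack:** its centre is at chute y ≈ 84 mm and x ≈ −2 mm. It looks flat in both camera views.
- **Gate:** its angle is about 0.000 rad, measured from the top view.
- **Bystanders:** by eye, none had moved.
- **Arm:** it is well clear of everything.

**What disagreed:**
- **Chute frame:** the position I got from the gate bar was about 2 mm off along y from the walls and tab, so I shifted it by that much.
- **Early contact stop:** the first contact stop near the end came with a confusing force pattern, so I pushed again in small steps to confirm the rack was at the stop.
- **Gate-to-rack contact:** I could not measure this force directly. The tab stood outside the wall's inner face in every picture I took during the push.

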